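# Square up the recipe cards and hold the spring clip open around them

### The arm

A 6-joint arm with a two-finger parallel gripper is mounted at the origin on a cart in front of the work surface, level with it; the furniture and walls round the work are solid. World frame = base frame: x ahead of the robot, y to its left, z up, the work surface at z = 0. Lengths are in mm, angles in rad, forces in N, time in s.
With the tool pointing down it reaches from about 325 to 750 mm from the base axis. Payload 7.6 kg.
Tool frame: the origin (TCP) lies at the very end of the fingers, on their centre line; the grasp point (between the pads) lies 19 mm behind it; z points along the fingers, y is the line along which they close (so a half turn about z gives the same grasp; the last joint's range is limited). The gripper opens to 85 mm and grips with 20 to 120 N. Pads are 22 mm wide; open, the fingers measure 114 mm over their backs; the gripper's body (76 mm by 85 mm) begins 54 mm behind the grasp point. The pads swing forward as they close: fully open they stand 13 mm farther back than shut.
Start: joints at [1.186, 0.052, 1.401, -0, 1.689, -0.07], TCP at [162.538, 499.227, 231.323] pointing down, gripper open.
Joint ranges: [-2.9, 2.9], [-0.91, 2.17], [0.12, 2.37], [-1.06, 4.2], [0.26, 2.73], [-2.93, 2.93]. Speed limits (rad/s): [2.57, 2.57, 3.01, 3.14, 3.14, 3.14].

### API

Orientations are given as a unit quaternion [w, x, y, z].
In Python, from rig import ctrl gives the robot as it stands. Calls block until the motion is done:
- ctrl.move_pose(position, orientation): joint-space move of the TCP to a pose.
- ctrl.move_l(position, rotation=None, feed=150, contact_N=None): straight line of the TCP; rotation=None keeps the orientation; feed is the mean speed in mm/s. With contact_N (N) it stops when the force on the tool has changed by that much, and returns True; else False.
- ctrl.movej(angles): joint-space move.
- ctrl.command_gripper(opening, f_grip=None): finger opening in mm; f_grip is the grip in N (None keeps the last); returns when the fingers have stopped.
- ctrl.dwell(seconds).
- ctrl.inverse_kinematics(position, orientation): joint angles nearest the present ones, or None.
- ctrl.get_obs(): the state.
- ctrl.snapshot(name): name is "scene" or "top"; returns the picture (400x640x3 uint8, red, green, blue); there is no depth.
- ctrl.camera_model(name): a dict with "camera_matrix" (3x3 intrinsics, pixels), "cam_to_world" (4x4, takes a point from camera to world coordinates). Camera axes: x right, y up, looking along -z (the intrinsics and any distortion apply to the point x, -y, -z); pixel columns grow to the right and rows downward; lengths in mm; the calibration is good to about 2 mm. A picture is of the moment at which its call begins. camera_model takes no time and is no camera call.
A pose or a line that the arm cannot do raises ctrl.Unreachable and nothing moves.
- ctrl.hand_in(): hands the job in; it is judged then, once.
The state is a dict: "time_s": time; "qpos": joint angles; "joint_vel": joint speeds; "joint_efforts": joint torques, N m; "position": TCP position; "tcp_rot": TCP orientation; "wrist_force": force on the tool from outside, world axes, zero at the start; "torque": the same for the moment, N m; "opening": finger opening in mm; "gripper_force": force on a finger pad.
Only numpy, scipy, OpenCV 4.12 (cv2) and the standard library are available. Lean on these libraries where they do the work, as an engineer would, in place of code of your own. Each camera call takes 0.05 s, during which the arm holds its last target. There are 200 camera calls.

### The job

First tap the three ragged recipe cards along the slot of their wooden stand until all are flush against its end stop. Then squeeze the tails of the steel spring clip, take it off its rest, and finish still holding it wide open around the middle of the cards' top edge, lined up with it, one jaw clearly below the edge on each side and the clip touching neither cards nor stand: do not let go or let it close. Leave the mug, salt shaker and egg timer where they stand.

Things in the scene. Friction and masses are not known exactly. Their poses are not given: they have to be found in the camera images.
- stand: Wooden card stand, fixed. Origin on the worktop under the middle of its slot; x along the slot to the end stop, y across, z up. Base x -0.052 to 0.076, 76 mm wide, 12 mm thick: slot floor at z = 0.012. Slot walls x -0.045 to 0.045, top z = 0.055, 28.6 mm wide outside, slot 10.6 mm. The -x end is open: the cards stick out there raggedly, to x = -0.090 at most
- end_stop (a point): inner face of the stand's end stop at x = 0.070 in the stand's frame, 45 mm above the worktop. The stop is an upright board 46 mm wide, 6 mm thick, its top at z = 0.078. With the cards home against it their free ends lie at the stand's x = -0.060. Pushing them along the slot takes under 1 N
- card_1: The one on the stand's -y side of three equal stiff recipe cards, plain brown board, 130 x 3 x 85 mm, upright in the slot face to face along the stand's y. Loose, 40 g. Origin: middle of its lower edge; x along its length (as the stand's x), y its thickness, z up, top edge at z = 0.085. Home against the stop, its origin is at the stand's x = +0.005
- card_2: The middle one of three equal stiff recipe cards, plain brown board, 130 x 3 x 85 mm, upright in the slot face to face along the stand's y. Loose, 40 g. Origin: middle of its lower edge; x along its length (as the stand's x), y its thickness, z up, top edge at z = 0.085. Home against the stop, its origin is at the stand's x = +0.005
- card_3: The one on the stand's +y side of three equal stiff recipe cards, plain brown board, 130 x 3 x 85 mm, upright in the slot face to face along the stand's y. Loose, 40 g. Origin: middle of its lower edge; x along its length (as the stand's x), y its thickness, z up, top edge at z = 0.085. Home against the stop, its origin is at the stand's x = +0.005
- rest: Clip rest, fixed: wooden foot 90 x 76 x 20 mm with a thin upright steel fin 5 mm thick, 80 mm long along x, top at z = 0.040. Origin: centre of its underside; x along the fin, z up. The clip starts clamped upright on the fin, jaws down, standing on the foot
- clip: Steel spring clip, 110 g: two wide jaws (down, 62 mm along x), two splayed tails (up, 26 mm wide along x). This is its -y half. Origin on the pivot (coil 6.5 mm radius), 45 mm above the underside of the jaws as it stands on its rest; x along pivot and jaws, parallel to the fin, y across, z up. Squeezing the tails together along y opens the jaws
- clip_grip (a point): point midway between the tails, 30 mm above the pivot (turns with the -y half): pinch here with pads closing along y. As it stands the tails end 41 mm above the pivot, 53 mm over their outsides. Fully open they are parallel, 28 mm over their outsides, and the lip centres lie 37 mm below the pivot. Opening it fully here takes about 13 N; grip with 20 to 30 N
- clip_lever (a joint): opening angle between the two halves (rad): 0 clamped on the fin, 0.6 fully open (a stop), -0.12 shut on nothing. Spring 0.16 N m at 0, rising to 0.40 N m at 0.6; it snaps shut when let go. Clear gap between the jaw lips: 5 mm at 0, 21 mm at 0.4, 29 mm at 0.6. Wide open means above 0.4
- lip_a (a point): middle of the lip of the jaw on the clip's -y side: centre of a round bar of 4 mm radius along x, the lowest part of the jaw (its underside is 4 mm lower)
- lip_b (a point): the same on the clip's +y side (the half that the joint moves)
- mug: white mug with dark dots, 82 x 114 x 91 mm, a bystander behind the work; origin at the centre of its underside
- salt_shaker: salt shaker, 44 mm diameter, 90 mm high, a bystander; origin at the centre of its underside
- egg_timer: white wind-up egg timer, 62 mm diameter, 58 mm high, a bystander; origin at the centre of its underside
There are look-alikes about, which are no part of the job. Leave any green or red look-alike of the clip alone.

How it is judged:
By the outcome, as a careful person would: the job done as asked, in the order asked, and still so for the second after the job is handed in, while the arm keeps its last pose, push and grip.
It also fails if it takes over 58 s, if anything falls off the work surface, if the arm or the gripper's body presses on something with over 40 N, if the wrist force passes 120 N, or if a joint passes its speed limit or range.

## Working session

There is one attempt and no reset: what is moved stays moved. The work goes in short steps, each a Python script; the robot and the scene stay as the last script left them, time stands still between calls to the robot, and variables do not carry over. Pictures are saved under pics/ and viewed, at most 10 in all, crops included, and the job is handed in when it is done.

```bash
mkdir -p pics; ls
python3 - <<'E'
from rig import ctrl
import cv2,json,numpy as np
for n in("scene","top"):
    im=ctrl.snapshot(n); cv2.imwrite(f"pics/{n}0.png",im[:,:,::-1])
    m=ctrl.camera_model(n); print(n,{k:np.round(v,3).tolist() if not isinstance(v,str) else v for k,v in m.items()})
o=ctrl.get_obs();print(o)
E
```

```text
pics
scene {'camera_matrix': [[518.805, 0.0, 328.053], [0.0, 518.805, 198.912], [0.0, 0.0, 1.0]], 'cam_to_world': [[0.873, 0.375, -0.312, 267.008], [-0.488, 0.68, -0.548, -557.732], [0.007, 0.63, 0.776, 878.419], [0.0, 0.0, 0.0, 1.0]]}
top {'camera_matrix': [[492.245, 0.0, 320.535], [0.0, 492.245, 209.166], [0.0, 0.0, 1.0]], 'cam_to_world': [[-0.02, 0.99, -0.138, 408.061], [-1.0, -0.019, 0.005, -5.475], [0.002, 0.138, 0.99, 1282.553], [0.0, 0.0, 0.0, 1.0]]}
{'time_s': 0.1, 'qpos': array([ 1.18573765e+00,  5.27451444e-02,  1.40163338e+00,  4.49811330e-05,
        1.68861234e+00, -7.03306923e-02]), 'joint_vel': array([-8.41284997e-04, -9.56854243e-04, -2.79218624e-03, -8.45558007e-04,
        2.84166526e-04, -7.73629228e-06]), 'joint_efforts': array([ 9.98532742e-04, -3.82583106e+01, -3.60983169e+01, -2.78509111e-05,
        4.72849308e-03,  3.77935942e-05]), 'position': array([162.3958484 , 498.96276908, 230.56649901]), 'tcp_rot': array([-1.79570933e-04,  1.56712682e-01,  9.87643987e-01, -6.76020171e-04]), 'wrist_force': array([ 0.68797895, -0.72570422, -0.18019447]), 'torque': array([-0.04138502, -0.02788632, -0.0397197 ]), 'gripper_force': 0.0, 'opening': 85.40942543199023}
```

View pics/scene0.png

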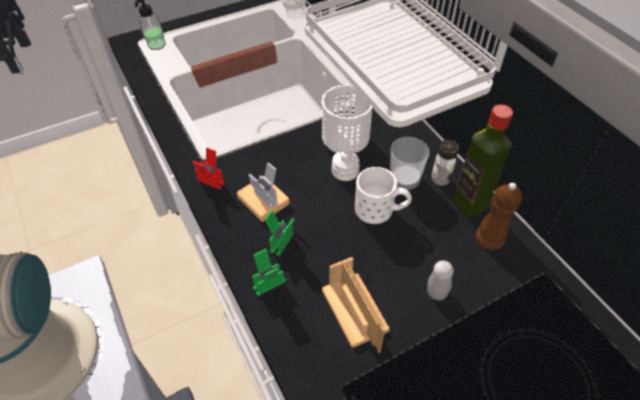

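View pics/top0.png

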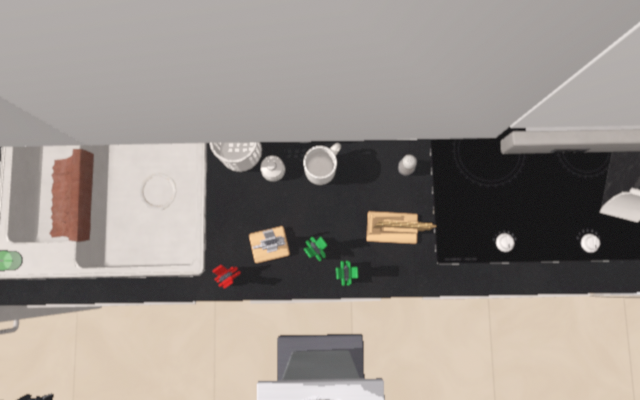

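Scene view: stand around (355,305), with end stop at upper left (342,272) and cards sticking out at lower right (378,345). Clip is on its rest at (263,190). Two green decoys and one red one. Top view: stand (393,228), end stop to the left, clip (269,243).

Run:
```python
import cv2,numpy as np
s=cv2.imread("pics/scene0.png");t=cv2.imread("pics/top0.png")
def c(im,x,y,w,h,k):return cv2.resize(im[y:y+h,x:x+w],None,fx=k,fy=k,interpolation=cv2.INTER_CUBIC)
a=np.hstack([c(s,310,250,100,75*4//3,4),c(s,225,155,100,100,4)])
b=np.hstack([c(t,355,205,100,50,4),c(t,235,220,100,50,4)])
cv2.imwrite("pics/z0.png",np.vstack([a,b]))
```

```text
(no output)
```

View pics/z0.png

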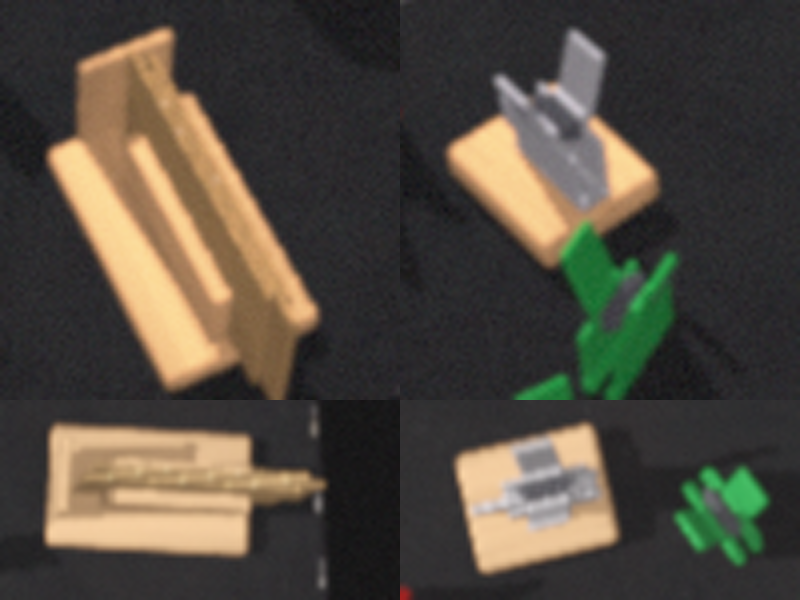

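The zoom confirms the end stop at the stand's left (+world y) end with cards protruding to the right. The clip's fin is tilted about 15°, with tails at zoom (535,442) and (545,525) in the top view. Now I'll measure.

```bash
cat > h.py <<'E'
import cv2,numpy as np
from rig import ctrl
def ray(n,uv):
    m=ctrl.camera_model(n);K=np.array(m["camera_matrix"]);T=np.array(m["cam_to_world"])
    uv=np.atleast_2d(uv).astype(float)
    d=np.c_[uv,np.ones(len(uv))]@np.linalg.inv(K).T*[1,-1,-1]
    return T[:3,3],d@T[:3,:3].T
def cast(n,uv,z):
    o,d=ray(n,uv);return o+d*((z-o[2])/d[:,2])[:,None]
def tri(u1,u2):
    A=[];b=[]
    for n,u in(("top",u1),("scene",u2)):
        o,d=ray(n,u);d=d[0]/np.linalg.norm(d);P=np.eye(3)-np.outer(d,d);A.append(P);b.append(P@o)
    return np.linalg.lstsq(np.vstack(A),np.hstack(b),rcond=None)[0]
def wood(im):
    h=cv2.cvtColor(im,cv2.COLOR_BGR2HSV);return cv2.inRange(h,(8,60,60),(28,255,255))
def rect(n,mask,z):
    c=max(cv2.findContours(mask,cv2.RETR_EXTERNAL,cv2.CHAIN_APPROX_NONE)[0],key=cv2.contourArea)[:,0,:]
    return cv2.minAreaRect(cast(n,c,z)[:,:2].astype(np.float32))
E
python3 - <<'E'
from h import *
K=4
for n in("top","scene"):
    im=cv2.imread(f"pics/{n}0.png")
    for name,(x,y,w,h),z in(("stand",(355,205,85,50),6),("rest",(240,220,60,50),10)) if n=="top" else (("rest",(230,160,70,60),10),):
        big=cv2.resize(im[y:y+h,x:x+w],None,fx=K,fy=K,interpolation=cv2.INTER_CUBIC)
        m=wood(big)
        m=cv2.morphologyEx(cv2.morphologyEx(m,cv2.MORPH_CLOSE,np.ones((25,25))),cv2.MORPH_OPEN,np.ones((51,51)))
        c=max(cv2.findContours(m,0,1)[0],key=cv2.contourArea)[:,0,:]
        p=(c+.5)/K-.5+[x,y]
        print(n,name,cv2.minAreaRect(cast(n,p,z)[:,:2].astype(np.float32)))
f=lambda u,x,y:((np.array(u)+.5)/4-.5)+[x,y]
t1=f([135,42],235,220);t2=f([145,125],235,220)
print("far tail tri",tri(t1,f([189.5,40],225,155)),"tails z106",cast("top",[t1,t2,(t1+t2)/2],106))
# card top line in top view, zoom px; card base/stop
print("card ends z97",cast("top",[f([325,85],355,205),f([115,65],355,205)],97))
# scene: stop top corners (z78), front base corners
print("stop top",cast("scene",[f([80,65],310,250),f([172,30],310,250)],78),"base front",cast("scene",[f([50,155],310,250),f([170,388],310,250)],12))
E
```

```text
top stand ((534.9193725585938, -196.40956115722656), (135.86781311035156, 85.0807876586914), 85.99565124511719)
top rest ((468.1518249511719, 147.585205078125), (33.38872146606445, 32.73400115966797), 88.87799835205078)
scene rest ((467.5101013183594, 149.29896545410156), (46.05526351928711, 31.60508918762207), 65.91735076904297)
far tail tri [521.49500254 114.96409936 111.49388134] tails z106 [[523.25444114 115.17204218 106.        ]
 [473.47076836 109.46626357 106.        ]
 [498.2904346  112.31088135 106.        ]]
card ends z97 [[ 526.55392532 -289.36497085   97.        ]
 [ 541.20606052 -162.69484975   97.        ]]
stop top [[ 515.79730924 -129.87815188   78.        ]
 [ 561.57172694 -133.96835793   78.        ]] base front [[ 499.6863849  -130.90667734   12.        ]
 [ 490.12622516 -257.14258638   12.        ]]
```

```bash
cat >> h.py <<'E'
from scipy.spatial.transform import Rotation as R
def unit(a):return np.array([np.cos(a),np.sin(a),0])
def down(yv,pos):
    "tool straight down, closing along +-yv; the sign with the smaller last joint"
    best=None
    for s in(1,-1):
        y=s*np.asarray(yv,float);z=np.array([0,0,-1.])
        q=R.from_matrix(np.c_[np.cross(y,z),y,z]).as_quat()[[3,0,1,2]]
        j=ctrl.inverse_kinematics(pos,q)
        if j is not None and(best is None or abs(j[5])<abs(best[1][5])):best=(q,j)
    return best
SU=np.array([.073,.997,0]);SV=np.array([-.997,.073,0]);SO=np.array([533.1,-208.6,0])
def st(x,y,z):return SO+SU*x+SV*y+np.array([0,0,z])
E
python3 - <<'E'
from h import *
im=cv2.imread("pics/top0.png");x,y,w,h=240,220,60,50
big=cv2.resize(im[y:y+h,x:x+w],None,fx=4,fy=4,interpolation=cv2.INTER_CUBIC)
pts=np.argwhere(cv2.morphologyEx(wood(big),cv2.MORPH_OPEN,np.ones((5,5))))[:,::-1]
hull=cv2.convexHull(pts.astype(np.int32))[:,0,:]
print("rest",cv2.minAreaRect(cast("top",(hull+.5)/4-.5+[x,y],10)[:,:2].astype(np.float32)))
p=st(-125,0,40);q,j=down(SV,p+[0,0,140]);print(j)
ctrl.command_gripper(0,20)
ctrl.move_pose(p+[0,0,140],q);ctrl.move_l(p,feed=200)
print(ctrl.get_obs()["time_s"])
hit=ctrl.move_l(st(-64,0,40),feed=30,contact_N=6)
o=ctrl.get_obs();d=o["position"]-SO;print(hit,d@SU,d@SV,o["position"],o["wrist_force"],o["time_s"],o["opening"])
for n in("top","scene"):cv2.imwrite(f"pics/{n}1.png",ctrl.snapshot(n)[:,:,::-1])
s=cv2.imread("pics/scene1.png")[220:370,290:440];t=cv2.imread("pics/top1.png")[160:310,320:470]
cv2.imwrite("pics/z1.png",cv2.resize(np.hstack([s,t]),None,fx=2.6,fy=2.6,interpolation=cv2.INTER_CUBIC))
E
```

```text
rest ((496.3161315917969, 124.2851333618164), (84.89468383789062, 98.02836608886719), 12.48411750793457)
[-6.25898310e-01  3.42445507e-01  1.17264790e+00 -4.44089210e-16
  1.62649925e+00 -5.52809078e-01]
4.9
True -71.1834346553522 0.10257251424951708 [ 527.79783444 -279.60940478   39.92245577] [ 0.5731387  -3.60411784  1.12284621] 6.5083 -0.08391231662036447
```

View pics/z1.png

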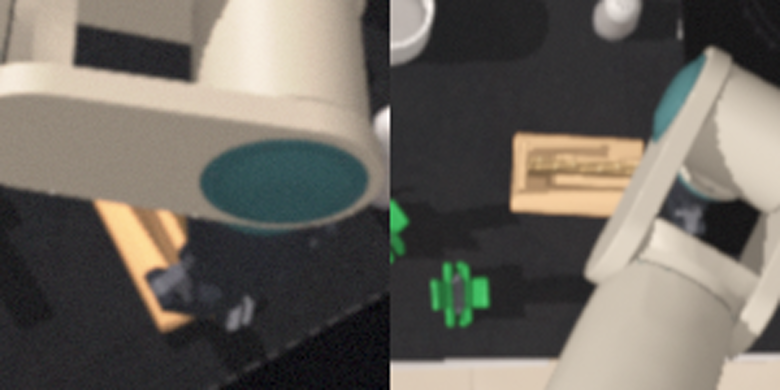

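The contact point (TCP stand x = -71.2, half finger 11 mm) matches cards home. I'll tap once more, firmer, then hover over the clip and check both.

```bash
cat >> h.py <<'E'
a=np.radians(102.5);FU=unit(a);FV=unit(a+np.pi/2);CL=np.array([498.3,112.3,0])
E
python3 - <<'E'
from h import *
ctrl.move_l(st(-80,0,40),feed=60)
hit=ctrl.move_l(st(-64,0,40),feed=30,contact_N=10)
o=ctrl.get_obs();print(hit,(o["position"]-SO)@SU,o["wrist_force"])
ctrl.move_l(st(-100,0,40),feed=100);ctrl.move_l(st(-100,0,190),feed=250)
p=CL+[0,0,200];q,j=down(FV,p);print(j)
ctrl.move_pose(p,q);ctrl.command_gripper(85,27)
print(ctrl.get_obs()["time_s"])
for n in("top","scene"):cv2.imwrite(f"pics/{n}2.png",ctrl.snapshot(n)[:,:,::-1])
s=cv2.imread("pics/scene2.png")[140:340,200:400];t=cv2.imread("pics/top2.png")[170:290,230:460]
k=cv2.INTER_CUBIC
cv2.imwrite("pics/z2.png",np.hstack([cv2.resize(s,(400,400),interpolation=k),np.vstack([cv2.resize(t[:,:115],(400,418),interpolation=k)[:400]]),]) if 0 else np.vstack([cv2.resize(s[100:200,100:200],(500,500),interpolation=k)[:, :],])) 
cv2.imwrite("pics/z2.png",np.hstack([cv2.resize(s[100:,100:],(400,400),interpolation=k),cv2.resize(t[30:80,130:230],(400,200),interpolation=k).repeat(1,0) if 0 else np.vstack([cv2.resize(t[30:80,130:230],(400,200),interpolation=k),cv2.resize(s[:100,:],(400,200),interpolation=k)])]))
E
```

```text
True -71.04707833311464 [ 0.1055666  -3.26821891  1.04958944]
[ 1.49360068e-01  2.31409057e-02  1.49274279e+00 -4.44089210e-16
  1.62570896e+00 -6.88060888e-02]
10.8417
```

View pics/z2.png

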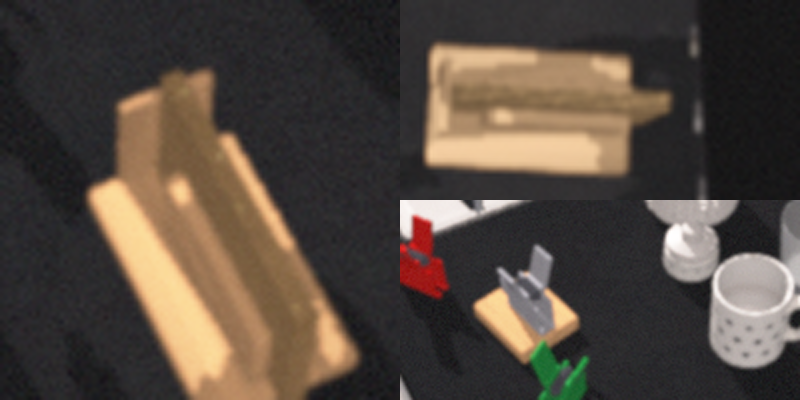

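Cards are now square and flush at both ends (top view crop, right end at (670,100)), and the clip is undisturbed on its rest. Now I'll grip it.

Run:
```python
from h import *
f=lambda u:((np.array(u)+.5)/4-.5)+[360,200]
c=cast("top",[f([270,101]),f([50,97])],97);print("cards stand xy",[((v-SO)@SU,(v-SO)@SV) for v in c])
ctrl.move_l(CL+[0,0,74],feed=120)
o=ctrl.get_obs();print(o["position"],o["wrist_force"])
ctrl.command_gripper(0,27);ctrl.dwell(.3)
o=ctrl.get_obs();print(o["opening"],o["gripper_force"],o["wrist_force"],o["time_s"])
if 24<o["opening"]<36:
    ctrl.move_l(CL+[0,0,195],feed=120)
    o=ctrl.get_obs();print(o["opening"],o["gripper_force"],o["wrist_force"],o["time_s"])
for n in("top","scene"):cv2.imwrite(f"pics/{n}3.png",ctrl.snapshot(n)[:,:,::-1])
s=cv2.imread("pics/scene3.png")[60:220,180:380]
cv2.imwrite("pics/z3.png",cv2.resize(s,None,fx=3.7,fy=3.7,interpolation=cv2.INTER_CUBIC))
```

```text
cards stand xy [(np.float64(-59.78566467188035), np.float64(-0.6676989478210551)), (np.float64(73.30394386193747), np.float64(4.035296694892157))]
[498.85715978 112.38619523  74.91507566] [-0.0403659   0.15091281 -0.00787499]
34.32629674007454 25.176015067845583 [-9.09650298 -2.1916217  19.57284721] 13.05
27.129305653150983 32.75416910648346 [-0.29811428  0.54441132 -1.81695296] 14.2083
```

View pics/z3.png

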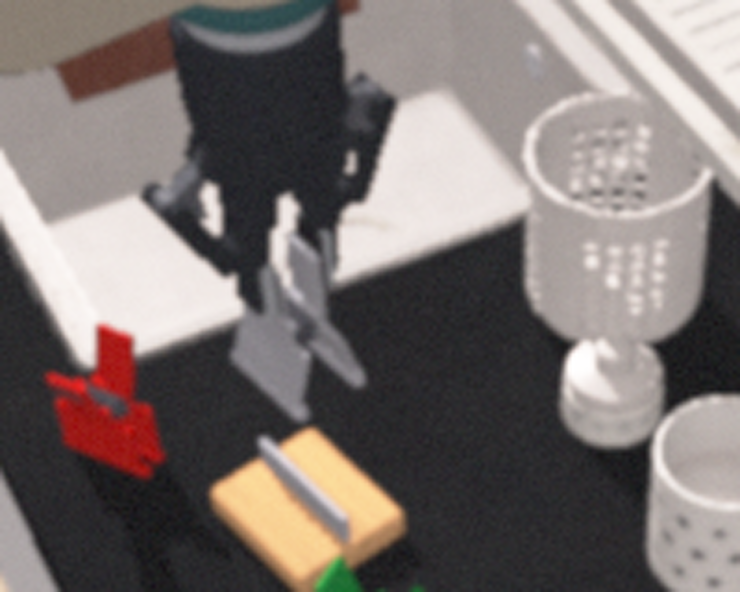

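The clip is held with jaws wide open (opening 27 mm) and clear of the rest. Before placing, I'll check its pose within the grip with a close crop of both views.

Run:
```python
from h import *
def px(n,P):
    m=ctrl.camera_model(n);T=np.linalg.inv(m["cam_to_world"]);p=T[:3,:3]@P+T[:3,3];u=np.array(m["camera_matrix"])@(p*[1,-1,-1]);return u[:2]/u[2]
k=cv2.INTER_CUBIC
piv=CL+[0,0,186]
for n in("top","scene"):
    print(n,"pivot",px(n,piv),"lipends",[px(n,piv+s*18*FV+e*31*FU-[0,0,37]).round(1).tolist() for s in(1,-1) for e in(1,-1)],"tips",[px(n,piv+s*13*FV+e*13*FU+[0,0,41]).round(1).tolist() for s in(1,-1) for e in(1,-1)])
s=cv2.imread("pics/scene3.png")[115:175,235:285];t=cv2.imread("pics/top3.png")[205:265,240:290]
cv2.imwrite("pics/z3b.png",np.hstack([cv2.resize(v,None,fx=8,fy=8,interpolation=k) for v in(s,t)]))
```

```text
top pivot [266.02334064 237.81788573] lipends [[256.3, 249.9], [282.6, 243.5], [252.9, 234.7], [279.1, 228.4]] tips [[259.4, 243.6], [271.2, 240.7], [256.7, 231.8], [268.5, 229.0]]
scene pivot [259.05410348 142.7889517 ] lipends [[243.9, 152.2], [263.2, 169.9], [258.7, 143.6], [278.1, 160.7]] tips [[246.9, 126.3], [255.4, 133.7], [258.3, 119.9], [266.9, 127.2]]
```

View pics/z3b.png

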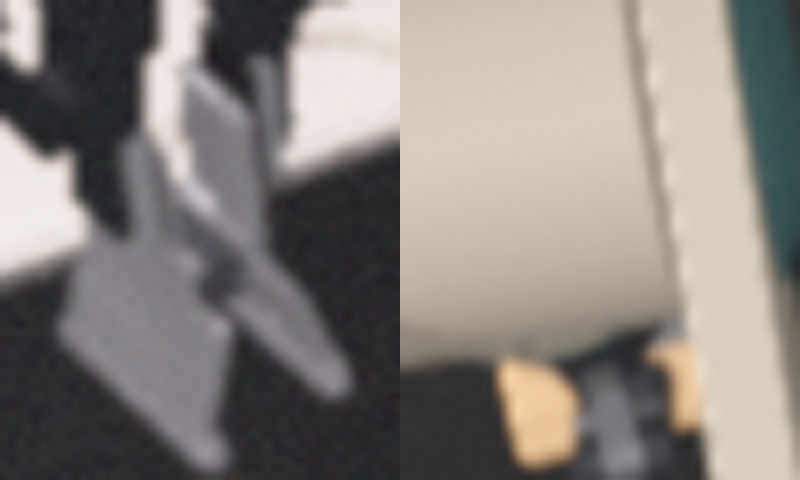

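The scene crop suggests a slight tilt of the clip: the near lip runs from (243,157) to (261.5,173), a little lower than nominal on the left. I'll hover over the cards, closer to the camera, and measure there.

Run:
```python
from h import *
p=st(5,0,195);q,j=down(SV,p);print(j,ctrl.get_obs()["qpos"])
ctrl.move_pose(p,q);p=st(5,0,172);ctrl.move_l(p,feed=80);ctrl.dwell(.2)
o=ctrl.get_obs();print(o["position"]-p,o["tcp_rot"],o["opening"],o["gripper_force"],o["wrist_force"],o["time_s"])
for n in("top","scene"):cv2.imwrite(f"pics/{n}4.png",ctrl.snapshot(n)[:,:,::-1])
k=cv2.INTER_CUBIC
s=cv2.imread("pics/scene4.png")[215:335,300:400]
cv2.imwrite("pics/z4.png",cv2.resize(s,None,fx=5,fy=5,interpolation=k))
```

```text
[-4.29285847e-01  1.94670998e-01  1.31807897e+00 -4.44089210e-16
  1.62884268e+00 -3.56196615e-01] [ 1.49342075e-01  2.63086413e-02  1.50159770e+00  1.71796063e-05
  1.61552474e+00 -6.88076542e-02]
[ 0.21630038 -0.08808806  0.52874128] [4.31318490e-04 7.32470222e-01 6.80798911e-01 1.77654996e-04] 26.739790548191724 32.75417447090149 [ 0.00303624  1.06560345 -1.07106041] 16.15
```

View pics/z4.png

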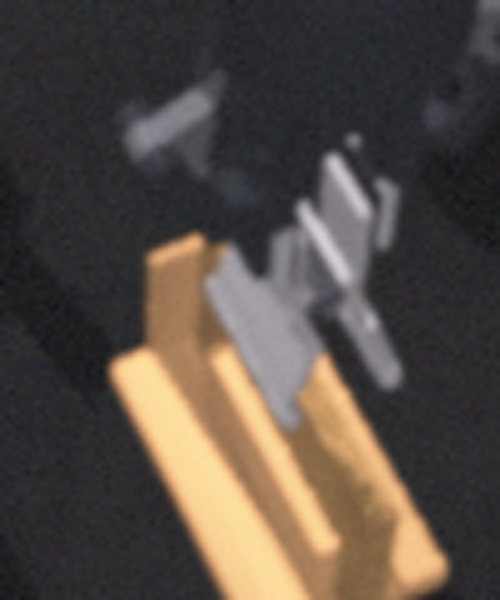

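```bash
cat > fit.py <<'E'
from h import *
from scipy.optimize import least_squares
def px(n,P):
    m=ctrl.camera_model(n);T=np.linalg.inv(m["cam_to_world"]);p=T[:3,:3]@P+T[:3,3];u=np.array(m["camera_matrix"])@(p*[1,-1,-1]);return u[:2]/u[2]
def fit(piv0,U,V,obs):
    up=np.array(ctrl.camera_model("scene")["cam_to_world"])[:3,1]
    # obs: (x along U, y along V, z, lip?) -> pixel ; params d (U), w (V), h (z), tilt (+ = +U end down)
    def P(p,g):
        x,y,z,lip=g;c,s=np.cos(p[3]),np.sin(p[3])
        return piv0+U*(p[0]+c*x+s*z)+V*(p[1]+y)+[0,0,p[2]-s*x+c*z]-(4*up if lip else 0)
    f=lambda p:np.hstack([px("scene",P(p,g))-u for g,u in obs]+[p[1]/3])
    r=least_squares(f,[0,0,0,0]);return r.x,np.degrees(r.x[3]),r.fun.round(1)
E
python3 - <<'E'
from fit import *
z=lambda *u:np.array(u)/5+[300,215]-.4
obs=[((31,18.5,-37,1),z(212,285)),((-31,18.5,-37,1),z(287,425)),((-31,-18.5,-37,1),z(390,382)),((13,-13,41,0),z(330,157)),((-13,-13,41,0),z(372,210))]
o=ctrl.get_obs()
print(fit(o["position"]-[0,0,9],SU,SV,obs),fit(o["position"]-[0,0,9],SU,SV,obs[:3]))
z=lambda *u:np.array(u)/8+[235,115]-.45
obs=[((31,18.5,-37,1),z(65,335)),((-31,18.5,-37,1),z(212,462)),((-31,-18.5,-37,1),z(337,385)),((13,-13,41,0),z(190,68)),((-13,-13,41,0),z(247,105))]
print(fit(CL+[0,0,186],FU,FV,obs))
E
```

```text
(array([ 8.97752097e+00, -2.32300635e+00, -1.43587518e+01, -1.16665849e-02]), np.float64(-0.6684460787999356), array([-0.6, -1. ,  0.8,  0.7, -0. ,  0.9,  0.1, -1.3, -0.7,  0.8, -0.8])) (array([10.40459616, -0.5531027 , -9.93223282,  0.08827584]), np.float64(5.057832814349179), array([-0.9,  0. ,  0.7, -0.1,  0. ,  0.1, -0.2]))
(array([ 7.47896538e+00, -1.50264012e+00, -9.95590195e+00,  3.47677992e-03]), np.float64(0.19920481560053016), array([ 0. , -0.9,  0.7,  0.7,  0.3,  1. , -1.3, -1.6,  0.1,  0.9, -0.5]))
```

Both fits agree: the clip sits about 8 mm toward the stop from the tool axis, the pivot is about 21 mm below the TCP, and tilt is about 0. I'll correct for that and lower it around the edge.

Run:
```python
from h import *
ctrl.move_l(st(-3,-.5,172),feed=50)
b=ctrl.get_obs()["wrist_force"]
hit=ctrl.move_l(st(-3,-.5,136),feed=30,contact_N=3);ctrl.dwell(.2)
o=ctrl.get_obs();print(hit,o["position"]-st(-3,-.5,136),o["opening"],o["gripper_force"],b,o["wrist_force"],o["time_s"])
for n in("top","scene"):cv2.imwrite(f"pics/{n}5.png",ctrl.snapshot(n)[:,:,::-1])
k=cv2.INTER_CUBIC
s=cv2.imread("pics/scene5.png")[235:335,320:400];t=cv2.imread("pics/top5.png")[195:255,360:440]
cv2.imwrite("pics/z5.png",np.hstack([cv2.resize(s,None,fx=6,fy=6,interpolation=k),cv2.resize(cv2.copyMakeBorder(t,0,90,0,0,cv2.BORDER_CONSTANT),None,fx=4,fy=4,interpolation=k)]))
```

```text
False [ 0.05208611 -0.04651999  0.13523892] 27.055434038417832 32.753305435180664 [ 0.00394029 -0.04846835 -0.55080961] [ 0.32938514  1.25020832 -0.9126753 ] 18.1083
```

View pics/z5.png

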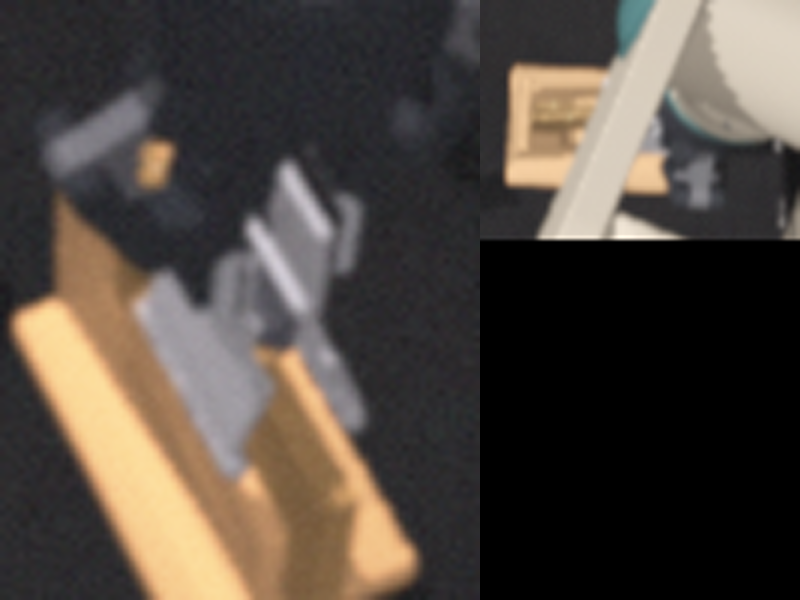

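The clip straddles the cards: near lip from (140,305) to (232,475), far lip end at (355,425), cards' free end near (345,500). No contact stop was triggered. I'll check the numbers with the fit.

Run:
```python
from fit import *
z=lambda *u:np.array(u)/6+[320,235]-.4
obs=[((31,18.5,-37,1),z(140,308)),((-31,18.5,-37,1),z(232,475)),((-31,-18.5,-37,1),z(357,428)),((13,-13,41,0),z(286,160)),((-13,-13,41,0),z(330,238))]
o=ctrl.get_obs()
for ob in(obs,obs[:3]):
    p,t,r=fit(o["position"]-[0,0,21],SU,SV,ob);print("d,w,h",p[:3].round(1),"tilt",round(t,1),r)
zz=lambda P:((px("scene",P)-[320,235]+.4)*6).round().tolist()
print("card end top",zz(st(-60,4.5,97)),zz(st(-60,-4.5,97)),"stop-end",zz(st(70,-4.5,97)),"pred lips",[zz(st(5+e*31,s*18.5,74)) for s in(1,-1) for e in(1,-1)],"tips",[zz(st(5+e*13,s*13,156)) for s in(1,-1) for e in(1,-1)])
# image test: brown-vs-other profile across card strip near the free end
im=cv2.imread("pics/scene5.png")
for x in(-55,-48,-40):
    print(x,[(y,*[int(c) for c in im[tuple(int(round(v)) for v in px("scene",st(x,y,97))[::-1])]]) for y in(-14,-11,-8,-6,-4,-2,0,2,4,6,8,11)])
```

```text
d,w,h [ 6.3 -1.   1.6] tilt -1.4 [ 0.  -1.   0.8  1.  -0.7  0.4 -0.2 -0.  -0.  -0.3 -0.3]
d,w,h [8.3 0.3 4.9] tilt 4.5 [-0.2  0.   0.8  0.3 -0.6 -0.3  0.1]
card end top [337.0, 519.0] [366.0, 507.0] stop-end [155.0, 139.0] pred lips [[134.0, 299.0], [230.0, 474.0], [246.0, 253.0], [345.0, 424.0]] tips [[189.0, 192.0], [233.0, 268.0], [275.0, 158.0], [320.0, 233.0]]
-55 [(-14, 47, 45, 43), (-11, 52, 56, 62), (-8, 119, 168, 220), (-6, 130, 185, 234), (-4, 117, 173, 225), (-2, 108, 163, 213), (0, 95, 143, 189), (2, 95, 140, 184), (4, 81, 122, 162), (6, 69, 104, 139), (8, 71, 100, 129), (11, 65, 93, 120)]
-48 [(-14, 47, 43, 47), (-11, 53, 57, 67), (-8, 118, 169, 222), (-6, 127, 180, 233), (-4, 109, 157, 207), (-2, 78, 116, 154), (0, 75, 111, 142), (2, 70, 105, 137), (4, 72, 108, 136), (6, 69, 100, 130), (8, 64, 94, 121), (11, 62, 91, 119)]
-40 [(-14, 57, 54, 56), (-11, 81, 89, 106), (-8, 108, 152, 201), (-6, 134, 188, 236), (-4, 118, 170, 224), (-2, 72, 108, 144), (0, 72, 108, 141), (2, 70, 108, 139), (4, 71, 106, 139), (6, 70, 103, 136), (8, 61, 92, 119), (11, 69, 98, 126)]
```

The clip appears about 2 mm off laterally relative to the cards, about 2 mm short along the slot, and slightly high. All are within clearance, so I'll trim it and hand in.

Run:
```python
from h import *
hit=ctrl.move_l(st(-1,1.5,133),feed=15,contact_N=3);ctrl.dwell(.4)
o=ctrl.get_obs();print(hit,o["position"]-st(-1,1.5,133),o["opening"],o["gripper_force"],o["wrist_force"],o["time_s"])
cv2.imwrite("pics/scene6.png",ctrl.snapshot("scene")[:,:,::-1])
s=cv2.imread("pics/scene6.png")
cv2.imwrite("pics/z6.png",cv2.resize(s[235:335,320:420],None,fx=6,fy=6,interpolation=cv2.INTER_CUBIC))
```

```text
False [ 0.01694421 -0.04616609  0.02561236] 26.923740016849038 32.754079699516296 [-0.59446255  0.43046128 -1.106764  ] 19.0333
```

View pics/z6.png

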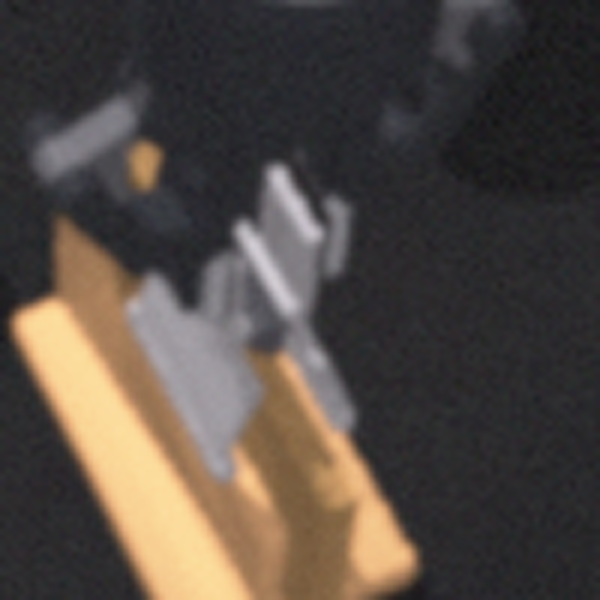

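The near jaw (225,475) and far jaw (345,425) straddle the card edge, which passes centrally under the coil at (268,345). There's no contact force and the grip is steady, so I'm handing in.

```bash
python3 -c "
from rig import ctrl
print(ctrl.hand_in())"
```

```text
the job is handed in; nothing more can be done
None
```

I handed the job in at about 19 s. The cards are flush against the stop, and the gripper still holds the clip wide open around the middle of their top edge. The camera and force readings show no contact, to within a few millimetres; no verdict came back.

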